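# Let the weighted cheese press down onto the cheese

### The arm

A 6-joint arm with a two-finger parallel gripper is mounted at the origin on a cart in front of the work surface, level with it; the furniture and walls round the work are solid. World frame = base frame: x ahead of the robot, y to its left, z up, the work surface at z = 0. Lengths are in m, angles in degrees, forces in N, time in s.
With the tool pointing down it reaches from about 0.4 to 0.825 m from the base axis. Payload 7 kg.
Tool frame: the origin (TCP) lies midway between the tips of the shut fingers; the grasp point (between the pads) lies r.pinch_z behind it (r.pinch_z is the distance from the TCP to the grasp point, in m); z points along the fingers, y is the line along which they close (so a half turn about z gives the same grasp; the last joint's range is limited). The gripper opens to 88 mm and grips with 3 to 60 N. Pads are 19 mm wide; open, the fingers measure 130 mm over their backs; the gripper's body (78 mm by 193 mm) begins 47 mm behind the grasp point.
Start: joints at [-49.498, 20.546, 0.682, 0, -70.136, -16.507], TCP at [0.274, -0.617, 0.227] pointing down, gripper open.
Joint ranges: [-176.03, 176.03], [-82.01, 121.73], [-58.28, 71.71], [-173.87, 95.51], [-174.79, -0.11], [-173.66, 173.66]. Speed limits (degrees/s): [136.94, 136.94, 172.46, 180, 180, 180].

### API

Orientations are given as [roll, pitch, yaw] about the fixed x, y, z axes, in that order (R = Rz(yaw) Ry(pitch) Rx(roll)).
In Python, from plant import r, optics, job gives the robot as it stands.
- The arm moves only by the shell command python3 -m crank 'ROWS' [FORCE]. ROWS is JSON, a list of rows, each an object with "xyz": the shift along the tool's x, y, z in units of 30 mm (1.0 is 30 mm), a list of three; "delta_rot": the turn, a rotation vector about the tool's x, y, z in degrees, a list of three; "claw": the closure, from 0 (fully open) to 1 (shut). A call has 1 to 20 rows; each row is the pose to reach, as a shift and turn from the pose commanded when the call began, along the tool's axes at that moment; what a row does not reach only later rows make up. A row lasts 1/8 s, in which the tool goes at most 62.5 mm and 10.7 degrees, less where a joint would pass 70% of its speed; a pose out of reach is approached as far as the arm can. A call with a gripper value outside its range is refused whole. The fingers move at their own pace and stop on an object; FORCE is the grip in N (left out, the last holds). Time passes only in rows, so rows that repeat a pose let the fingers close. It gives the time, the measured TCP pose, the force, the opening and the grip force at its end, in the units of the state.
- r.get_state(): the state, without advancing time (a new reading comes with each control period).
- optics.capture(name): name is "side" or "top"; returns a dict with "img" (480x640x3 uint8, blue, green, red), "fovy" (degrees; the focal length in pixels is half the picture's height over the tangent of half this angle, whatever the lens; pixels are square), "cx", "cy" (the principal point, pixels), "eye" and "rotation" of the camera in the world. Camera axes: x right, y up, looking along -z (the intrinsics and any distortion apply to the point x, -y, -z); pixel columns grow to the right and rows downward; lengths in m; the calibration is good to about 2 mm. A picture is of the moment at which its call begins. There is no depth.
- job.close_job(): hands the job in; it is judged then, once.
The state is a dict: "time_s": time; "joints": joint angles; "qd": joint speeds; "joint_torque": joint torques, N m; "tcp_pos": TCP position; "eef_rot": TCP orientation; "contact_force": force on the tool from outside, world axes, zero at the start; "moment": the same for the moment, N m; "gripper_width": finger opening in m; "gripper_force": force on a finger pad.
Only numpy, scipy, OpenCV 4.12 (cv2) and the standard library are available. Lean on these libraries where they do the work, as an engineer would, in place of code of your own. Each camera call takes 0.05 s, during which the arm holds its last target. There are 200 camera calls.

### The job

The cheese press stands cranked up, held by its pawl. Throw the pawl's selector lever over to release, take the crank and ease it up a little until the pawl springs out of the ratchet wheel, then let the crank turn back slowly under the load until the whole weight of the press head rests on the cheese, and let go. Do not let the head drop, do not force it into the cheese with the crank, and leave the two round tubs and the spice jar near the press where they are.

Things in the scene. Friction and masses are not known exactly. Their poses are not given: they have to be found in the camera images.
- press: Bench cheese press of grey cast metal, fixed, base 325 x 120 x 18 mm. Origin: on the worktop under the vertical crank axis. Its x axis runs along the base from the gear housing (104 x 100 mm, top 133 mm high) past a twin-post column (98 mm from the origin, top 204 mm high) to the bed with the cheese; y left of that, z up. The slicing machine beside the press is up to 354 mm high: pass over it.
- press_head: The load: steel press plate, 90 mm across, with a dark disc weight, 2.0 to 3.0 kg, on a rack geared rigidly to the crank (20 mm of height per rad). Origin at worktop height when the crank reads 0; the plate's underside is 135 mm above it, 22 to 46 mm over the cheese at first. Let go it drops; wound on after landing it is forced into the cheese (75 N at most: some 12 N of push at the knob).
- crank (a joint): Crank angle, rad, about the vertical axis: 0 to -0.1 at first, held by the pawl. Grows as the head is raised (clockwise seen from above; stop at +0.5), falls as it is let down (counter-clockwise), to about -1.1 to -2.4 when the head rests on the cheese. The load pulls it counter-clockwise with 5 to 9 N at the knob; that pull is gone when the head has landed.
- selector (a joint): Angle of the selector lever, rad: 0 to 0.06 at first (pawl pressed in), stop at 0.7 (release; over 0.5 is thrown). Grows counter-clockwise seen from above, its knob swinging along press +x; stays where it is left; takes about 3 N at the knob. The load keeps the pawl jammed in the teeth even then, until the crank is turned up by 0.1 to 0.25 rad; then a light spring swings it out for good.
- crank_axis (a point): Point on the crank axis at mid height of the toothed ratchet wheel (72 mm across), 141 mm above the worktop.
- crank_knob (a point): Middle of the upright black handle at the end of the 70 mm crank arm: 25 mm across (23 mm at the waist), 53 mm tall, from 164 to 217 mm above the worktop, spinning freely on its pin; the steel arm below it has its top at 161 mm. It starts on the press's left (+y) side and goes down counter-clockwise round the side away from the column; nothing stands in its way there.
- selector_tab (a point): Middle of the small upright black knob at the end of the selector lever: 15 mm across, from 152 to 174 mm above the worktop, 55 mm from the lever's pivot, at x = 14, y = -98 mm in the press frame when the lever reads 0 and x = 52, y = -104 mm when it reads 0.7.
- pawl_tip (a point): Nose of the steel pawl that bears on the ratchet wheel, about 28 mm from the crank axis (horizontally) when in the teeth and about 52 mm when sprung clear.
- olive_tub: Round lidded tub, 79 mm across, 57 mm tall, standing loose near the press, to be left alone. Origin at the centre of its underside.
- herb_jar: Small spice jar, 47 mm across, 98 mm tall, standing loose left of the press, to be left alone. Origin at the centre of its underside.
- dip_tub: Round lidded tub, 79 mm across, 50 mm tall, standing loose farther to the right in front of the slicing machine, to be left alone. Origin at the centre of its underside.
- bed_axis (a point): Point on the base under the middle of the round screw bed (185 mm along press x from the origin). A loose block of cheese, 109 x 92 x 57 mm, lies on the bed under the head. The bed is screwed to a different height each time: the cheese's top lies anywhere from 89 to 111 mm above the worktop, which is not measured.
- pawl_pivot (a point): Upright steel pin on which pawl and selector lever turn, at x = 42, y = -50 mm in the press frame; the point is 149 mm above the worktop, at the underside of the lever.

How it is judged:
By the outcome, as a careful person would: the job done as asked, in the order asked, and still so for the second after the job is handed in, with the robot touching nothing.
It also fails if it takes over 69 s, if anything falls off the work surface, if the arm or the gripper's body presses on something with over 40 N, if the wrist force passes 120 N, or if a joint passes its speed limit or range.

## Working session

There is one attempt and no reset: what is moved stays moved. The work goes in short steps, Python scripts to look and compute and a shell command to move; the robot and the scene stay as the last step left them, time stands still between calls to the robot, and variables do not carry over. Pictures are saved under pics/ and viewed, at most 10 in all, crops included, and the job is handed in when it is done.

```bash
ls; mkdir -p pics
python3 - <<'E'
from plant import r, optics
import cv2
s=r.get_state()
for k in s: print(k,s[k])
print(r.pinch_z)
for n in("side","top"):
    c=optics.capture(n); cv2.imwrite(f"pics/{n}0.png",c["img"]); print({k:v for k,v in c.items() if k!="img"})
E
```

```text
pics
time_s 0.0
joints [-4.94972141e+01  2.05903431e+01  6.33901228e-01 -1.93156471e-02
 -7.01349526e+01 -1.65056887e+01]
qd [ 0.01708302  0.05214397  0.10477115  0.06325366  0.09203584 -0.02094704]
joint_torque [-6.11195610e-04 -5.82718277e+01  2.93061090e+01  6.99742377e+00
  7.02840698e-03 -1.75933474e-04]
tcp_pos [ 0.2742797  -0.61623498  0.2256385 ]
eef_rot [ 1.79907213e+02 -8.55878608e-03 -1.56009474e+02]
contact_force [ 0.38469115 -0.34395856 -0.31573583]
moment [-0.02327481 -0.027062    0.0039793 ]
gripper_force 0.0
gripper_width 0.08780066638471054
0.0188
{'fovy': 49.67611752656484, 'cx': 326.00894453346825, 'cy': 244.7278678796545, 'eye': array([-0.13695991,  0.90055078,  0.74371061]), 'rotation': array([  58.07707648,    0.58409745, -139.73204971])}
{'fovy': 44.773927486651814, 'cx': 326.70568372153883, 'cy': 235.04336939233835, 'eye': array([-0.12949122,  0.50709571,  1.04233003]), 'rotation': array([  37.30683539,   -0.59597283, -115.35950089])}
```

View pics/side0.png

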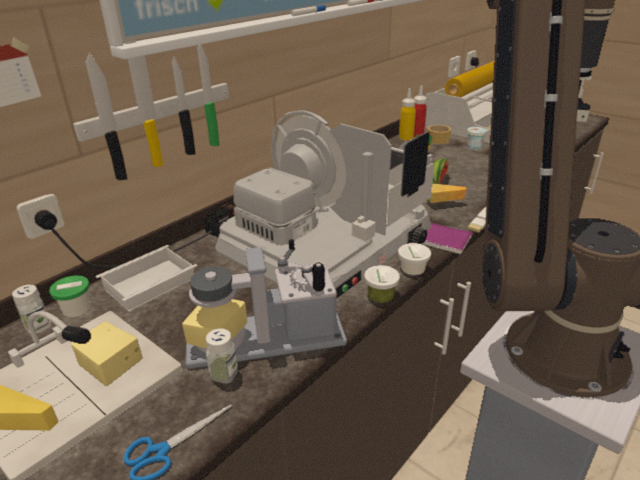

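View pics/top0.png

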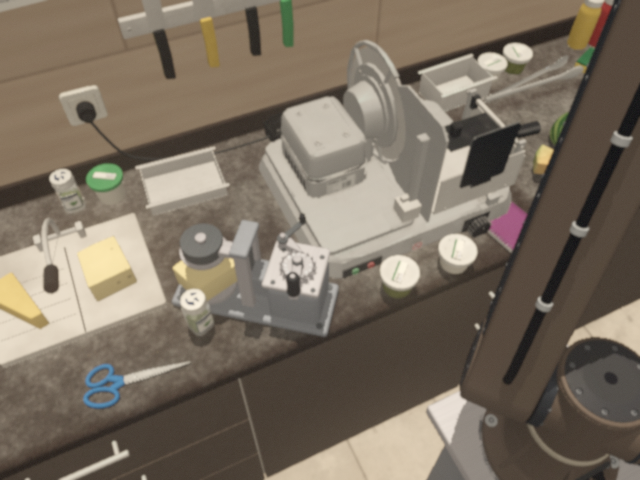

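The side view shows the crank knob at about (318,275), selector tab about (291,243) and disc weight about (210,283). The top view shows the knob at (293,284), tab at (302,220) and disc at (201,240). I'll zoom in on both.

```bash
cat > h.py <<'E'
import numpy as np, cv2
from scipy.spatial.transform import Rotation as R
def cam(c):
    f=240/np.tan(np.radians(c["fovy"]/2)); M=R.from_euler('xyz',c["rotation"],degrees=True).as_matrix()
    return f,c["cx"],c["cy"],np.array(c["eye"]),M
def ray(c,u,v):
    f,cx,cy,e,M=cam(c); d=M@np.array([(u-cx)/f,-(v-cy)/f,-1]); return e,d/np.linalg.norm(d)
def plane(c,u,v,z):
    e,d=ray(c,u,v); return e+d*(z-e[2])/d[2]
def tri(c1,p1,c2,p2):
    e1,d1=ray(c1,*p1); e2,d2=ray(c2,*p2)
    t=np.linalg.lstsq(np.c_[d1,-d2],e2-e1,rcond=None)[0]
    a,b=e1+t[0]*d1,e2+t[1]*d2; return (a+b)/2,np.linalg.norm(a-b)
def proj(c,P):
    f,cx,cy,e,M=cam(c); q=M.T@(np.array(P)-e); return cx+f*q[0]/-q[2], cy-f*q[1]/-q[2]
C=dict(side=dict(fovy=49.67611752656484,cx=326.00894453346825,cy=244.7278678796545,eye=[-0.13695991,0.90055078,0.74371061],rotation=[58.07707648,0.58409745,-139.73204971]),
top=dict(fovy=44.773927486651814,cx=326.70568372153883,cy=235.04336939233835,eye=[-0.12949122,0.50709571,1.04233003],rotation=[37.30683539,-0.59597283,-115.35950089]))
E
python3 - <<'E'
import cv2, numpy as np
a=cv2.imread("pics/side0.png")[220:360,175:355]; b=cv2.imread("pics/top0.png")[195:335,165:345]
f=lambda i:cv2.resize(i,(720,560),interpolation=cv2.INTER_CUBIC)
cv2.imwrite("pics/sc.png",f(a)); cv2.imwrite("pics/tc.png",f(b))
from h import *
print(tri(C['side'],(318,265),C['top'],(293,275)),tri(C['side'],(291,240),C['top'],(302,217)))
E
```

```text
(array([0.38395337, 0.31717683, 0.21361475]), np.float64(0.0009638466798736102)) (array([0.52461931, 0.24059428, 0.17519176]), np.float64(0.0029178306340214046))
```

View pics/sc.png

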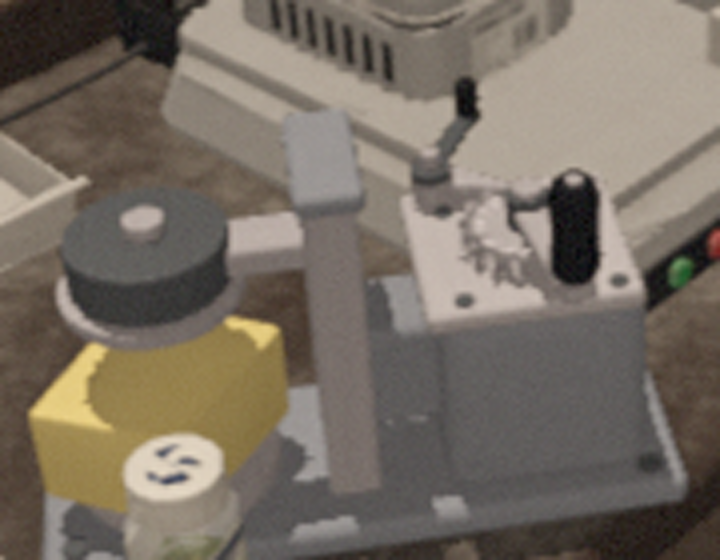

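View pics/tc.png

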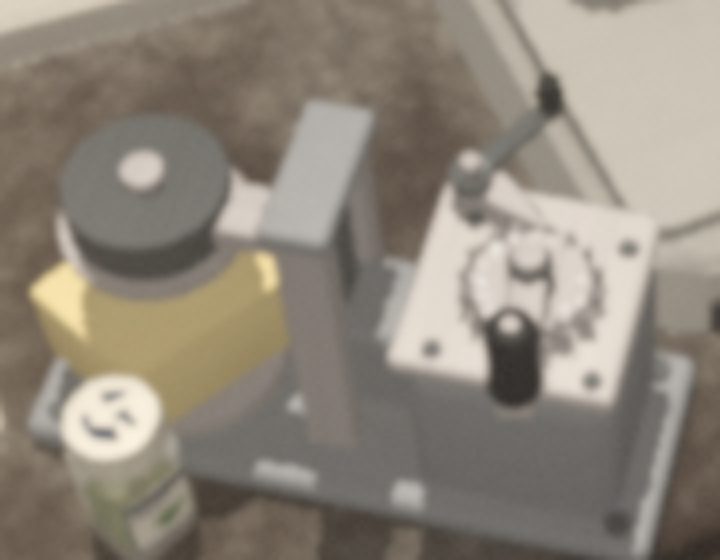

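Housing hub, knob and tab are all clear: knob top at side (318.5,265) / top (293,275.5), tab middle at (291.5,244.5) / (302.2,218.5), head stub at (210.8,275) / (200.5,237), jar lid at (218,336) / (193,299).

Run:
```python
from h import *
S,T=C['side'],C['top']
np.set_printoptions(precision=4,suppress=True)
pts=dict(knobtop=((318.5,265),(293,275.5)),knobbot=((318.7,289),(293.6,294.5)),tab=((291.5,244.5),(302.2,218.5)),stub=((210.8,275),(200.5,237)),jarlid=((218,336),(193,299)))
for k,(a,b) in pts.items(): print(k,*tri(S,a,T,b))
print('knob z', plane(S,318.5,264,.217),plane(T,293,275.5,.217))
print('tabmid', plane(S,291.5,244.5,.163),plane(T,302.2,218.5,.163))
print('tubs',plane(S,382,277,.055),plane(T,400,272,.055),plane(S,414,256,.05),plane(T,457,251,.05))
# base front-right corner z=.018: 
print('base corner',plane(S,175+688/4,220+483/4,.018))
# housing top corners z=.133 (top view)
for u,v in((660,218),(610,402),(388,362),(447,190)): print('hous',plane(T,165+u/4,195+v/4,.133))
for u,v in((404,198),(430,328),(648,292)): print('housS',plane(S,175+u/4,220+v/4,.133))
```

```text
knobtop [0.3823 0.3178 0.2147] 0.001111976933050266
knobbot [0.3784 0.3213 0.1635] 0.0016076374081021882
tab [0.5293 0.2372 0.1616] 0.000508674322472017
stub [0.5569 0.4307 0.1759] 0.0017968805046894103
jarlid [0.4868 0.4821 0.0972] 0.0006562274465257258
knob z [0.3814 0.318  0.217 ] [0.3815 0.3185 0.217 ]
tabmid [0.5273 0.2388 0.163 ] [0.5285 0.2377 0.163 ]
tubs [0.3943 0.0868 0.055 ] [0.3977 0.0808 0.055 ] [ 0.3887 -0.0409  0.05  ] [ 0.3958 -0.0566  0.05  ]
base corner [0.3492 0.2719 0.018 ]
hous [0.4583 0.211  0.133 ]
hous [0.3748 0.2761 0.133 ]
hous [0.4373 0.3596 0.133 ]
hous [0.517  0.2975 0.133 ]
housS [0.5189 0.2963 0.133 ]
housS [0.4326 0.3654 0.133 ]
housS [0.3707 0.278  0.133 ]
```

```bash
cat >> h.py <<'E'
def w(p,P):
    x,y,t=p[:3]; c,s=np.cos(t),np.sin(t); return np.array([x+c*P[0]-s*P[1],y+s*P[0]+c*P[1],P[2]])
E
python3 - <<'E'
from h import *
from scipy.optimize import least_squares
S,T=C['side'],C['top']
def knob(a,z): return (.07*np.sin(-a)*-1,.07*np.cos(a),z)
def tabp(s,z):
    b=np.arctan2(-48,-28)+s; return (.042+.0556*np.cos(b),-.05+.0556*np.sin(b),z)
def res(p):
    a,s,ox=p[3:6]; o=[]
    for c,P,px in [(S,knob(a,.217),(318.5,264.5)),(T,knob(a,.217),(293,275.5)),(S,knob(a,.164),(318.7,289)),(T,knob(a,.164),(293.6,294.5)),
      (S,tabp(s,.163),(291.5,244.5)),(T,tabp(s,.163),(302.2,218.5)),
      (S,(.185,0,p[6]),(210.8,275)),(T,(.185,0,p[6]),(200.5,237))]+[(T,(ox+i*.052,j*.05,.133),(165+u/4,195+v/4)) for i,j,u,v in((-1,-1,660,218),(-1,1,610,402),(1,1,388,362),(1,-1,447,190))]+[(S,(ox+i*.052,j*.05,.133),(175+u/4,220+v/4)) for i,j,u,v in((1,-1,404,198),(1,1,430,328),(-1,1,648,292))]:
        o+=list(np.array(proj(c,w(p,P)))-px)
    return o+[ (a+.05)/.05*.5,(s-.03)/.03*.5]
f=least_squares(res,[.44,.284,.93,-.05,.03,0,.176]);p=f.x
np.set_printoptions(precision=4,suppress=True)
print(p,np.degrees(p[2]),np.array(f.fun).round(1))
for n,P in dict(knob=knob(p[3],.19),tab=tabp(p[4],.163),tab7=tabp(.7,.163),piv=(.042,-.05,.149),col=(.098,0,.2)).items(): print(n,w(p,P))
E
```

```text
[ 0.442   0.2844  0.9211 -0.1317  0.0176  0.0043  0.1787] 52.7730550981353 [-0.3 -0.2 -0.3  0.3  0.  -1.1  0.2 -2.2  0.  -0.7  0.3 -0.5 -0.  -0.6
  0.1  0.8 -1.3  3.   0.   0.8  0.2  0.5 -0.5  0.7  0.1  1.1  0.8 -2.2
 -0.6 -0.8 -0.8 -0.2]
knob [0.3811 0.3191 0.19  ]
tab [0.5294 0.2367 0.163 ]
tab7 [0.5566 0.2621 0.163 ]
piv [0.5072 0.2876 0.149 ]
col [0.5012 0.3625 0.2   ]
```

Run:
```python
from h import *
S,T=C['side'],C['top']
np.set_printoptions(precision=3,suppress=True)
p=[.442,.2844,.9211]
c,s=np.cos(p[2]),np.sin(p[2])
for n,a,b in [('box bot corner',(269,237),(310,193)),('box top corner',(272,211),(312,167)),('box left bot',(237,222),(292,172)),('box right bot',(316,214),(362,178)),('boxtop back left',(236,180),(283,112)),('guard left top',(273,135),(349,55)),('carriage left bottom',(365,228),(407,208))]:
    P,e=tri(S,a,T,b); d=P-[p[0],p[1],0]; print(n,P,round(e,3),'press',c*d[0]+s*d[1],-s*d[0]+c*d[1])
# moves in tool axes at start
from plant import r
st=r.get_state(); M=R.from_euler('xyz',st["eef_rot"],degrees=True).as_matrix()
print(M.T@(np.array([.529,.237,.43])-st["tcp_pos"])/.03)
```

```text
box bot corner [0.647 0.178 0.1  ] 0.025 press 0.039643878716566286 -0.22784633774389523
box top corner [0.65  0.167 0.168] 0.014 press 0.03210902218884018 -0.2363695665534039
box left bot [0.716 0.201 0.121] 0.05 press 0.09916891247347488 -0.2686416151950094
box right bot [0.599 0.072 0.139] 0.009 press -0.07373780164729682 -0.25356554553634514
boxtop back left [0.768 0.175 0.219] 0.0 press 0.10983357732730475 -0.326141890571278
guard left top [ 0.826 -0.01   0.268] 0.003 press -0.0020345117763733434 -0.48317551678243575
carriage left bottom [0.5   0.013 0.112] 0.001 press -0.18134166429392853 -0.2107287826667982
[-19.32   22.545  -6.78 ]
```

```bash
python3 -m crank '[{"xyz":[0,0,-6.8],"delta_rot":[0,0,0],"claw":0.5},{"xyz":[0,0,-6.8],"delta_rot":[0,0,-10],"claw":0.5},{"xyz":[0,0,-6.8],"delta_rot":[0,0,-20],"claw":0.5},{"xyz":[0,0,-6.8],"delta_rot":[0,0,-30],"claw":0.5},{"xyz":[-19.3,22.5,-6.8],"delta_rot":[0,0,-119],"claw":0.5},{"xyz":[-19.3,22.5,-6.8],"delta_rot":[0,0,-119],"claw":0.5},{"xyz":[-19.3,22.5,-6.8],"delta_rot":[0,0,-119],"claw":0.5},{"xyz":[-19.3,22.5,-6.8],"delta_rot":[0,0,-119],"claw":0.5},{"xyz":[-19.3,22.5,-6.8],"delta_rot":[0,0,-119],"claw":0.5},{"xyz":[-19.3,22.5,-6.8],"delta_rot":[0,0,-119],"claw":0.5},{"xyz":[-19.3,22.5,-6.8],"delta_rot":[0,0,-119],"claw":0.5},{"xyz":[-19.3,22.5,-6.8],"delta_rot":[0,0,-119],"claw":0.5},{"xyz":[-19.3,22.5,-6.8],"delta_rot":[0,0,-119],"claw":0.5},{"xyz":[-19.3,22.5,-6.8],"delta_rot":[0,0,-119],"claw":0.5},{"xyz":[-19.3,22.5,-6.8],"delta_rot":[0,0,-119],"claw":0.5},{"xyz":[-19.3,22.5,-6.8],"delta_rot":[0,0,-119],"claw":0.5},{"xyz":[-19.3,22.5,-6.8],"delta_rot":[0,0,-119],"claw":0.5},{"xyz":[-19.3,22.5,-6.8],"delta_rot":[0,0,-119],"claw":0.5},{"xyz":[-19.3,22.5,-6.8],"delta_rot":[0,0,-119],"claw":0.5},{"xyz":[-19.3,22.5,-6.8],"delta_rot":[0,0,-119],"claw":0.5}]' 8
cat > st.py <<'E'
import sys
from h import *
from plant import r
np.set_printoptions(precision=4,suppress=True)
st=r.get_state(); M=R.from_euler('xyz',st["eef_rot"],degrees=True).as_matrix()
p=[.442,.2844,.9211]
t=st["tcp_pos"]; c,s=np.cos(p[2]),np.sin(p[2]); d=np.array(t)-[p[0],p[1],0]
print('t',round(st["time_s"],2),'tcp',np.array(t),'rot',np.array(st["eef_rot"]),'j6',st["joints"][5],'press',np.array([c*d[0]+s*d[1],-s*d[0]+c*d[1]]),'F',np.array(st["contact_force"]),'w',round(st["gripper_width"],4),st["gripper_force"])
print('press axes in tool:',M.T@[c,s,0],M.T@[-s,c,0])
if len(sys.argv)>3:
    g=np.array(eval(sys.argv[1]));
E
python3 st.py
```

```text
time_s: 2.6
tcp_pos: [0.5289, 0.2363, 0.4294]
eef_rot: [179.9, 0.0, -36.9]
contact_force: [0.8, -0.5, -0.1]
gripper_width: 0.044
gripper_force: 0.0
t 2.6 tcp [0.5289 0.2363 0.4294] rot [179.8688   0.0271 -36.9334] j6 9.663379265239804 press [ 0.0143 -0.0983] F [ 0.7696 -0.477  -0.0548] w 0.044 0.0
press axes in tool: [ 0.0051 -1.     -0.0023] [-1.     -0.0051  0.0005]
```

```bash
python3 -m crank '[{"xyz":[0,0,7.6],"delta_rot":[0,0,0],"claw":0.5},{"xyz":[0,0,7.6],"delta_rot":[0,0,0],"claw":0.5},{"xyz":[0,0,7.6],"delta_rot":[0,0,0],"claw":0.5},{"xyz":[0,0,7.6],"delta_rot":[0,0,0],"claw":0.5},{"xyz":[0,0,7.6],"delta_rot":[0,0,0],"claw":0.5},{"xyz":[0,0,7.6],"delta_rot":[0,0,0],"claw":0.5}]'
python3 - <<'E'
from plant import optics
import cv2,numpy as np
a=optics.capture("side")["img"][200:300,240:350]; b=optics.capture("top")["img"][170:270,250:360]
cv2.imwrite("pics/c1.png",np.hstack([cv2.resize(i,(396,360),interpolation=cv2.INTER_CUBIC) for i in(a,b)]))
E
```

```text
time_s: 3.35
tcp_pos: [0.5301, 0.2353, 0.2051]
eef_rot: [-179.8, -0.1, -37.0]
contact_force: [-0.0, 0.8, 0.9]
gripper_width: 0.0438
gripper_force: 0.0
```

View pics/c1.png

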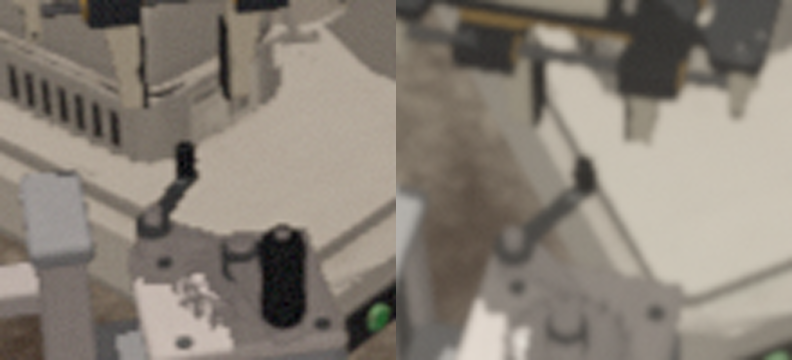

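The tips straddle the tab line in the side view (midpoint about (291,227)). In the top view their midpoint is (331,205), to the right of the tab. I'll check that against the projection.

Run:
```python
from h import *
S,T=C['side'],C['top']
for P in([.5301,.2353,.2051],[.5301,.2353,.165],[.529,.237,.163]): print(proj(S,P),proj(T,P))
print(tri(S,(290.8,227),T,(331,205)))
```

```text
(np.float64(290.78816676538474), np.float64(226.23559924161094)) (np.float64(302.4932611896083), np.float64(203.44900643277995))
(np.float64(291.65721388590293), np.float64(242.58658800874565)) (np.float64(302.961876417688), np.float64(216.88036533717045))
(np.float64(291.524668114059), np.float64(243.88400552031663)) (np.float64(302.4132272477315), np.float64(218.21704578709674))
(array([0.56706917, 0.1735712 , 0.15169735]), np.float64(0.040614197486882206))
```

Projection puts the TCP at top-crop (585,120), midway between the left finger (535,95) and right finger (640,140), so it is centred. Lowering and gripping.

```bash
python3 -m crank '[{"xyz":[0.03,0,0.8],"delta_rot":[0,0,0],"claw":0.5},{"xyz":[0.03,0,1.55],"delta_rot":[0,0,0],"claw":0.5},{"xyz":[0.03,0,1.55],"delta_rot":[0,0,0],"claw":0.5},{"xyz":[0.03,0,1.55],"delta_rot":[0,0,0],"claw":1},{"xyz":[0.03,0,1.55],"delta_rot":[0,0,0],"claw":1},{"xyz":[0.03,0,1.55],"delta_rot":[0,0,0],"claw":1},{"xyz":[0.03,0,1.55],"delta_rot":[0,0,0],"claw":1}]' 8; python3 st.py
```

```text
time_s: 4.32
tcp_pos: [0.5303, 0.2359, 0.1568]
eef_rot: [-179.9, -0.0, -37.0]
contact_force: [-0.3, 3.5, 1.8]
gripper_width: 0.0138
gripper_force: 8.0
t 4.33 tcp [0.5303 0.2359 0.1568] rot [-179.8558   -0.0092  -36.9923] j6 9.745291506859791 press [ 0.0148 -0.0996] F [-0.3041  3.4929  1.7963] w 0.0138 7.999728625181888
press axes in tool: [ 0.0041 -1.      0.0025] [-1.     -0.0041 -0.0001]
```

```bash
python3 -m crank '[{"xyz":[0.07,-0.15,0],"delta_rot":[0,0,0],"claw":1},{"xyz":[0.14,-0.31,0],"delta_rot":[0,0,0],"claw":1},{"xyz":[0.18,-0.45,0],"delta_rot":[0,0,0],"claw":1},{"xyz":[0.21,-0.58,0],"delta_rot":[0,0,0],"claw":1},{"xyz":[0.23,-0.72,0],"delta_rot":[0,0,0],"claw":1},{"xyz":[0.24,-0.86,0],"delta_rot":[0,0,0],"claw":1},{"xyz":[0.24,-1,0],"delta_rot":[0,0,0],"claw":1},{"xyz":[0.23,-1.16,0],"delta_rot":[0,0,0],"claw":1},{"xyz":[0.23,-1.18,0],"delta_rot":[0,0,0],"claw":1},{"xyz":[0.23,-1.18,0],"delta_rot":[0,0,0],"claw":1}]' 8; python3 st.py
```

```text
time_s: 5.58
tcp_pos: [0.5565, 0.2576, 0.1558]
eef_rot: [179.8, -0.0, -37.0]
contact_force: [0.2, -5.7, 1.4]
gripper_width: 0.0141
gripper_force: 8.0
t 5.58 tcp [0.5565 0.2576 0.1558] rot [179.8472  -0.04   -37.0189] j6 9.83399163690365 press [ 0.0479 -0.1074] F [ 0.2052 -5.6824  1.4367] w 0.0141 8.000044988002628
press axes in tool: [ 0.0036 -1.     -0.0027] [-1.     -0.0036 -0.0007]
```

```bash
python3 -m crank '[{"xyz":[0.23,-1.18,0],"delta_rot":[0,0,0],"claw":0.5},{"xyz":[0.23,-1.18,0],"delta_rot":[0,0,0],"claw":0.5},{"xyz":[0,0,0],"delta_rot":[0,0,0],"claw":0.5}]' 8 >/dev/null; echo check; python3 st.py
```

```text
check
t 5.95 tcp [0.5567 0.2591 0.1544] rot [179.8533   0.0121 -36.9981] j6 9.826982974112116 press [ 0.0493 -0.1067] F [-0.0813 -0.2211  0.4605] w 0.0569 0.0
press axes in tool: [ 0.004  -1.     -0.0026] [-1.     -0.004   0.0002]
```

I typed those rows wrongly: they were shifts from the current pose, so the tool briefly moved too far along +x and then came back. I'll lift clear and check the selector and the scene.

```bash
python3 -m crank '[{"xyz":[0,0,-1],"delta_rot":[0,0,0],"claw":0.3},{"xyz":[0,0,-3],"delta_rot":[0,0,0],"claw":0.3},{"xyz":[0,0,-4.8],"delta_rot":[0,0,0],"claw":0.3},{"xyz":[-2.5,0.9,-4.8],"delta_rot":[0,0,0],"claw":0.3},{"xyz":[-4.5,1.5,-4.8],"delta_rot":[0,0,0],"claw":0.3},{"xyz":[-5.87,1.95,-4.8],"delta_rot":[0,0,0],"claw":0.3},{"xyz":[-5.87,1.95,-4.8],"delta_rot":[0,0,0],"claw":0.3}]'; python3 st.py
python3 - <<'E'
from plant import optics
import cv2,numpy as np
A=optics.capture("side")["img"];B=optics.capture("top")["img"];cv2.imwrite("pics/s2.png",A);cv2.imwrite("pics/t2.png",B)
a=A[200:330,180:340]; b=B[180:310,180:340]
cv2.imwrite("pics/c2.png",np.hstack([cv2.resize(i,(400,325),interpolation=cv2.INTER_CUBIC) for i in(a,b)]))
E
```

```text
time_s: 6.82
tcp_pos: [0.3778, 0.3196, 0.3008]
eef_rot: [-179.9, 0.1, -36.7]
contact_force: [0.6, -0.8, 0.5]
gripper_width: 0.0614
gripper_force: 0.0
t 6.83 tcp [0.3778 0.3196 0.3008] rot [-179.8919    0.0504  -36.7315] j6 -9.730019995492968 press [-0.0108  0.0724] F [ 0.6264 -0.8287  0.5274] w 0.0614 0.0
press axes in tool: [ 0.0086 -1.      0.0019] [-1.     -0.0086  0.0009]
```

View pics/c2.png

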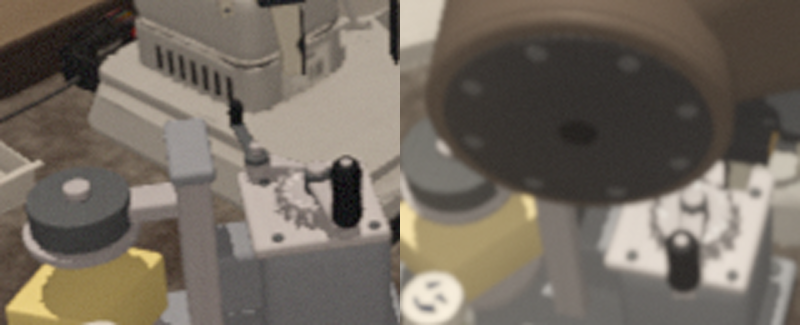

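Run:
```python
from h import *
p=[.442,.2844,.9211]
for s in(.4,.5,.6,.7):
    b=np.arctan2(-48,-28)+s; print(s,proj(C['side'],w(p,(.042+.0556*np.cos(b),-.05+.0556*np.sin(b),.163))))
a=cv2.imread("pics/side0.png").astype(int);b=cv2.imread("pics/s2.png").astype(int)
d=(abs(a-b).max(2)>60).astype('uint8'); d=cv2.morphologyEx(d,cv2.MORPH_OPEN,np.ones((3,3)))
n,l,s,c=cv2.connectedComponentsWithStats(d); print(s[1:][s[1:,4]>15])
```

```text
0.4 (np.float64(281.70132641292815), np.float64(243.3038916113916))
0.5 (np.float64(279.09238112585456), np.float64(243.5182757910224))
0.6 (np.float64(276.50901035442126), np.float64(243.86762921278572))
0.7 (np.float64(273.9739284504168), np.float64(244.3492908776127))
[[ 280    0   44   23  802]
 [ 323    0  131   50 4513]
 [ 455    0   31   13  219]
 [ 489    0   75  152 4198]
 [ 552    0   11   16  156]
 [ 580   20   28   48  956]
 [ 547   24   14   70  707]
 [ 285   30   50    6  180]
 [ 284   40   64   86 4988]
 [ 580   72   11    5   46]
 [ 577   99   13   11   92]
 [ 520  122   49   36  874]
 [ 294  125   47   16  427]
 [ 284  127   15   17  127]
 [ 305  148    9    7   59]
 [ 486  157   22   62  743]
 [ 301  158   13    8   95]
 [ 257  158  124   45 2211]
 [ 363  163    4    5   20]
 [ 542  169   11    6   63]
 [ 627  192   13   41  300]
 [ 336  200    4   24   78]
 [ 272  241    7   15   73]
 [ 285  240   10   19   93]
 [ 508  289   34   22  512]
 [ 618  306   22   30  493]
 [ 606  326    8    5   35]
 [ 489  336   73   64 1523]
 [ 624  338   16   17  140]
 [ 629  352   11   25  170]
 [ 589  397   51   45 1278]]
```

Selector is fully over: its tab is at side (274,243), which matches 0.7 rad, and nothing else moved. Now down onto the crank knob.

```bash
python3 -m crank '[{"xyz":[0.1,-0.05,1.5],"delta_rot":[0,0,0],"claw":0.3},{"xyz":[0.1,-0.05,3],"delta_rot":[0,0,0],"claw":0.3},{"xyz":[0.1,-0.05,4.2],"delta_rot":[0,0,0],"claw":0.3},{"xyz":[0.1,-0.05,4.2],"delta_rot":[0,0,0],"claw":0.3},{"xyz":[0.1,-0.05,4.2],"delta_rot":[0,0,0],"claw":0.6},{"xyz":[0.1,-0.05,4.2],"delta_rot":[0,0,0],"claw":1},{"xyz":[0.1,-0.05,4.2],"delta_rot":[0,0,0],"claw":1},{"xyz":[0.1,-0.05,4.2],"delta_rot":[0,0,0],"claw":1},{"xyz":[0.1,-0.05,4.2],"delta_rot":[0,0,0],"claw":1}]' 15; python3 st.py
```

```text
time_s: 8.05
tcp_pos: [0.384, 0.3179, 0.1746]
eef_rot: [-180.0, -0.0, -37.0]
contact_force: [-1.3, -0.6, 3.0]
gripper_width: 0.0238
gripper_force: 15.0
t 8.05 tcp [0.384  0.3179 0.1746] rot [-179.9531   -0.001   -36.9869] j6 -9.248449081447214 press [-0.0084  0.0665] F [-1.2582 -0.6498  3.0167] w 0.0238 15.0007113479478
press axes in tool: [ 0.0042 -1.      0.0008] [-1.     -0.0042 -0.    ]
```

```bash
python3 -m crank '[{"xyz":[0,0,0],"delta_rot":[0,0,0],"claw":1},{"xyz":[0,-0.08,0],"delta_rot":[0,0,0],"claw":1},{"xyz":[-0.01,-0.16,0],"delta_rot":[0,0,0],"claw":1},{"xyz":[-0.01,-0.24,0],"delta_rot":[0,0,0],"claw":1},{"xyz":[-0.02,-0.32,0],"delta_rot":[0,0,0],"claw":1},{"xyz":[-0.02,-0.4,0],"delta_rot":[0,0,0],"claw":1},{"xyz":[-0.01,-0.48,0],"delta_rot":[0,0,0],"claw":1},{"xyz":[-0.01,-0.56,0],"delta_rot":[0,0,0],"claw":1},{"xyz":[0,-0.63,0],"delta_rot":[0,0,0],"claw":1},{"xyz":[0.02,-0.7,0],"delta_rot":[0,0,0],"claw":1},{"xyz":[0.02,-0.7,0],"delta_rot":[0,0,0],"claw":1}]' 35; python3 st.py
python3 - <<'E'
from plant import optics
import cv2,numpy as np
A=optics.capture("side")["img"];B=optics.capture("top")["img"];cv2.imwrite("pics/s3.png",A);cv2.imwrite("pics/t3.png",B)
a=A[220:300,240:340]; b=B[220:300,240:340]
cv2.imwrite("pics/c3.png",np.hstack([cv2.resize(i,(400,320),interpolation=cv2.INTER_CUBIC) for i in(a,b)]))
E
```

```text
time_s: 9.43
tcp_pos: [0.3962, 0.3337, 0.1745]
eef_rot: [179.9, 0.0, -37.0]
contact_force: [-7.4, -2.4, 10.4]
gripper_width: 0.0235
gripper_force: 35.0
t 9.43 tcp [0.3962 0.3337 0.1745] rot [179.9152   0.0314 -36.9996] j6 -8.773331070640367 press [0.0116 0.0663] F [-7.3659 -2.3782 10.4248] w 0.0235 35.034431481471984
press axes in tool: [ 0.0039 -1.     -0.0015] [-1.     -0.0039  0.0005]
```

View pics/c3.png

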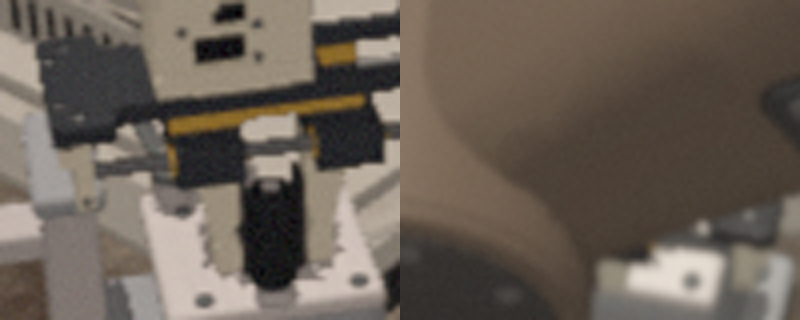

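```bash
cat > arc.py <<'E'
import sys, numpy as np
a0,*A=[float(x) for x in sys.argv[1:]]
for a in A: print(a, round(-70*(np.cos(a)-np.cos(a0))/30,2), round(-70*(np.sin(a)-np.sin(a0))/30,2))
E
python3 arc.py .17 .13 .09 .05 .01 -.03 -.07 -.11 -.15 -.19 -.23 -.27 -.31 -.35
python3 - <<'E'
from h import *
S,T=C['side'],C['top']
print(tri(S,(246,302.5),T,(233.7,259.5)),tri(S,(183,323),T,(172.5,268)))
E
```

```text
0.13 -0.01 0.09
0.09 -0.02 0.19
0.05 -0.03 0.28
0.01 -0.03 0.37
-0.03 -0.03 0.46
-0.07 -0.03 0.56
-0.11 -0.02 0.65
-0.15 -0.01 0.74
-0.19 0.01 0.84
-0.23 0.03 0.93
-0.27 0.05 1.02
-0.31 0.08 1.11
-0.35 0.11 1.19
(array([0.53302168, 0.37968314, 0.09489334]), np.float64(0.014333840990821805)) (array([0.57562758, 0.49669239, 0.09004012]), np.float64(0.0006796333366400033))
```

```bash
python3 -m crank '[{"xyz":[-0.01,0.09,0],"delta_rot":[0,0,0],"claw":1},{"xyz":[-0.02,0.19,0],"delta_rot":[0,0,0],"claw":1},{"xyz":[-0.03,0.28,0],"delta_rot":[0,0,0],"claw":1},{"xyz":[-0.03,0.37,0],"delta_rot":[0,0,0],"claw":1},{"xyz":[-0.03,0.46,0],"delta_rot":[0,0,0],"claw":1},{"xyz":[-0.03,0.56,0],"delta_rot":[0,0,0],"claw":1},{"xyz":[-0.02,0.65,0],"delta_rot":[0,0,0],"claw":1},{"xyz":[-0.01,0.74,0],"delta_rot":[0,0,0],"claw":1},{"xyz":[0.01,0.84,0],"delta_rot":[0,0,0],"claw":1},{"xyz":[0.03,0.93,0],"delta_rot":[0,0,0],"claw":1},{"xyz":[0.03,0.93,0],"delta_rot":[0,0,0],"claw":1}]' 42; python3 st.py; python3 arc.py -.23 -.27 -.31 -.35 -.39 -.43 -.47 -.51 -.55 -.59 -.63 -.67 -.71 -.75 -.79 -.83 -.87 -.91 -.95
```

```text
time_s: 10.9
tcp_pos: [0.3802, 0.3097, 0.1745]
eef_rot: [179.8, -0.0, -37.0]
contact_force: [-6.4, -6.4, 11.7]
gripper_width: 0.0235
gripper_force: 42.0
t 10.9 tcp [0.3802 0.3097 0.1745] rot [179.8433  -0.0306 -37.0034] j6 -9.197393127707432 press [-0.0173  0.0645] F [-6.4344 -6.3841 11.679 ] w 0.0235 42.035910134163714
press axes in tool: [ 0.0039 -1.     -0.0027] [-1.     -0.0039 -0.0005]
-0.27 0.02 0.09
-0.31 0.05 0.18
-0.35 0.08 0.27
-0.39 0.11 0.36
-0.43 0.15 0.44
-0.47 0.19 0.52
-0.51 0.24 0.61
-0.55 0.28 0.69
-0.59 0.33 0.77
-0.63 0.39 0.84
-0.67 0.44 0.92
-0.71 0.5 0.99
-0.75 0.56 1.06
-0.79 0.63 1.13
-0.83 0.7 1.19
-0.87 0.77 1.25
-0.91 0.84 1.31
-0.95 0.91 1.37
```

The crank is past its starting angle with about 9 N still pulling on the knob, so the pawl is out. I'll keep lowering.

```bash
python3 -m crank '[{"xyz":[0.02,0.09,0],"delta_rot":[0,0,0],"claw":1},{"xyz":[0.05,0.18,0],"delta_rot":[0,0,0],"claw":1},{"xyz":[0.08,0.27,0],"delta_rot":[0,0,0],"claw":1},{"xyz":[0.11,0.36,0],"delta_rot":[0,0,0],"claw":1},{"xyz":[0.15,0.44,0],"delta_rot":[0,0,0],"claw":1},{"xyz":[0.19,0.52,0],"delta_rot":[0,0,0],"claw":1},{"xyz":[0.24,0.61,0],"delta_rot":[0,0,0],"claw":1},{"xyz":[0.28,0.69,0],"delta_rot":[0,0,0],"claw":1},{"xyz":[0.33,0.77,0],"delta_rot":[0,0,0],"claw":1},{"xyz":[0.39,0.84,0],"delta_rot":[0,0,0],"claw":1},{"xyz":[0.44,0.92,0],"delta_rot":[0,0,0],"claw":1},{"xyz":[0.5,0.99,0],"delta_rot":[0,0,0],"claw":1},{"xyz":[0.56,1.06,0],"delta_rot":[0,0,0],"claw":1},{"xyz":[0.63,1.13,0],"delta_rot":[0,0,0],"claw":1},{"xyz":[0.7,1.19,0],"delta_rot":[0,0,0],"claw":1},{"xyz":[0.77,1.25,0],"delta_rot":[0,0,0],"claw":1},{"xyz":[0.84,1.31,0],"delta_rot":[0,0,0],"claw":1},{"xyz":[0.91,1.37,0],"delta_rot":[0,0,0],"claw":1},{"xyz":[0.91,1.37,0],"delta_rot":[0,0,0],"claw":1}]' 42
cat >> st.py <<'E'
F=np.array(st["contact_force"]); a=np.arctan2(c*d[0]+s*d[1],-s*d[0]+c*d[1]+.0035)
fx,fy=c*F[0]+s*F[1],-s*F[0]+c*F[1]
print('a',round(a,3),'F up-dir (neg = load pulls down)',round(fx*np.cos(a)-fy*np.sin(a),2),'radial',round(fx*np.sin(a)+fy*np.cos(a),2))
E
python3 st.py; python3 arc.py -.95 -1 -1.05 -1.1 -1.15 -1.2 -1.25 -1.3 -1.35 -1.4
```

```text
time_s: 13.28
tcp_pos: [0.379, 0.2608, 0.1746]
eef_rot: [180.0, -0.1, -37.0]
contact_force: [4.1, -6.0, 3.7]
gripper_width: 0.0229
gripper_force: 42.0
t 13.28 tcp [0.379  0.2608 0.1746] rot [179.9608  -0.1411 -36.9949] j6 -6.373059762330616 press [-0.0569  0.0359] F [ 4.0515 -5.9946  3.6627] w 0.0229 41.97426589511451
press axes in tool: [ 0.004  -1.     -0.0007] [-1.     -0.004  -0.0025]
a -0.965 F up-dir (neg = load pulls down) -6.96 radial -1.99
-1.0 0.1 0.07
-1.05 0.2 0.13
-1.1 0.3 0.18
-1.15 0.4 0.23
-1.2 0.51 0.28
-1.25 0.62 0.32
-1.3 0.73 0.35
-1.35 0.85 0.38
-1.4 0.96 0.4
```

```bash
python3 -m crank '[{"xyz":[0.1,0.07,0],"delta_rot":[0,0,0],"claw":1},{"xyz":[0.2,0.13,0],"delta_rot":[0,0,0],"claw":1},{"xyz":[0.3,0.18,0],"delta_rot":[0,0,0],"claw":1},{"xyz":[0.4,0.23,0],"delta_rot":[0,0,0],"claw":1},{"xyz":[0.51,0.28,0],"delta_rot":[0,0,0],"claw":1},{"xyz":[0.51,0.28,0],"delta_rot":[0,0,0],"claw":1}]' 42;python3 st.py|tail -1; python3 arc.py -1.2 -1.24 -1.28 -1.32 -1.36 -1.4
python3 - <<'E'
from plant import optics
import cv2,numpy as np
A=optics.capture("side")["img"];cv2.imwrite("pics/s4.png",A)
cv2.imwrite("pics/c4.png",cv2.resize(A[240:370,170:350],(720,520),interpolation=cv2.INTER_CUBIC))
E
```

```text
time_s: 14.02
tcp_pos: [0.3866, 0.2455, 0.1746]
eef_rot: [-180.0, -0.1, -37.0]
contact_force: [7.3, -4.5, 2.5]
gripper_width: 0.0232
gripper_force: 42.0
a -1.213 F up-dir (neg = load pulls down) -7.67 radial -3.79
-1.24 0.09 0.03
-1.28 0.18 0.06
-1.32 0.27 0.09
-1.36 0.36 0.11
-1.4 0.45 0.12
```

View pics/c4.png

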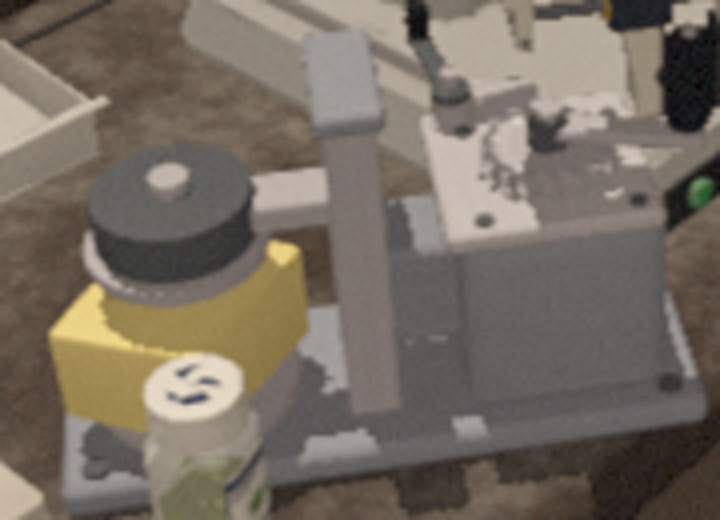

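The plate is still clearly above the cheese (plate front edge at about (170,300), cheese corner at (290,245)), and the knob still carries the load.

```bash
python3 -m crank '[{"xyz":[0.1,0,0],"delta_rot":[0,0,0],"claw":1},{"xyz":[0.2,0.02,0],"delta_rot":[0,0,0],"claw":1},{"xyz":[0.29,0.04,0],"delta_rot":[0,0,0],"claw":1},{"xyz":[0.38,0.06,0],"delta_rot":[0,0,0],"claw":1},{"xyz":[0.47,0.07,0],"delta_rot":[0,0,0],"claw":1},{"xyz":[0.47,0.07,0],"delta_rot":[0,0,0],"claw":1}]' 42;python3 st.py|tail -1; python3 arc.py -1.4 -1.44 -1.48 -1.52 -1.56 -1.6
```

```text
time_s: 14.82
tcp_pos: [0.3959, 0.2343, 0.1745]
eef_rot: [179.9, -0.1, -37.0]
contact_force: [3.0, -6.9, 6.4]
gripper_width: 0.023
gripper_force: 42.0
a -1.425 F up-dir (neg = load pulls down) -7.03 radial 2.73
-1.44 0.09 0.01
-1.48 0.19 0.02
-1.52 0.28 0.03
-1.56 0.37 0.03
-1.6 0.46 0.03
```

```bash
python3 -m crank '[{"xyz":[0.09,0.02,0],"delta_rot":[0,0,0],"claw":1},{"xyz":[0.19,0.03,0],"delta_rot":[0,0,0],"claw":1},{"xyz":[0.28,0.04,0],"delta_rot":[0,0,0],"claw":1},{"xyz":[0.37,0.04,0],"delta_rot":[0,0,0],"claw":1},{"xyz":[0.46,0.04,0],"delta_rot":[0,0,0],"claw":1},{"xyz":[0.46,0.04,0],"delta_rot":[0,0,0],"claw":1}]' 42;python3 st.py|tail -1; python3 arc.py -1.6 -1.63 -1.66 -1.69 -1.72 -1.75
```

```text
time_s: 15.58
tcp_pos: [0.4066, 0.2256, 0.1746]
eef_rot: [180.0, -0.1, -37.0]
contact_force: [4.7, -6.1, 3.6]
gripper_width: 0.0233
gripper_force: 42.0
a -1.627 F up-dir (neg = load pulls down) -7.28 radial 2.43
-1.63 0.07 -0.0
-1.66 0.14 -0.01
-1.69 0.21 -0.02
-1.72 0.28 -0.02
-1.75 0.35 -0.04
```

```bash
python3 -m crank '[{"xyz":[0.07,0,0],"delta_rot":[0,0,0],"claw":1},{"xyz":[0.14,0,0],"delta_rot":[0,0,0],"claw":1},{"xyz":[0.21,-0.01,0],"delta_rot":[0,0,0],"claw":1},{"xyz":[0.28,-0.02,0],"delta_rot":[0,0,0],"claw":1},{"xyz":[0.35,-0.03,0],"delta_rot":[0,0,0],"claw":1},{"xyz":[0.35,-0.03,0],"delta_rot":[0,0,0],"claw":1}]' 42;python3 st.py|tail -1; python3 arc.py -1.75 -1.78 -1.81 -1.84 -1.87
```

```text
time_s: 16.32
tcp_pos: [0.4158, 0.2205, 0.1746]
eef_rot: [-180.0, -0.1, -37.0]
contact_force: [5.6, -5.5, 1.8]
gripper_width: 0.0231
gripper_force: 42.0
a -1.782 F up-dir (neg = load pulls down) -7.4 radial 2.61
-1.78 0.07 -0.01
-1.81 0.14 -0.03
-1.84 0.2 -0.05
-1.87 0.27 -0.07
```

```bash
python3 -m crank '[{"xyz":[0.07,0,0],"delta_rot":[0,0,0],"claw":1},{"xyz":[0.14,-0.02,0],"delta_rot":[0,0,0],"claw":1},{"xyz":[0.2,-0.04,0],"delta_rot":[0,0,0],"claw":1},{"xyz":[0.2,-0.04,0],"delta_rot":[0,0,0],"claw":1}]' 42;python3 st.py|tail -1; python3 arc.py -1.84 -1.87 -1.9 -1.93
```

```text
time_s: 16.82
tcp_pos: [0.4214, 0.2181, 0.1746]
eef_rot: [-179.9, -0.1, -37.0]
contact_force: [6.4, -3.7, 1.7]
gripper_width: 0.0237
gripper_force: 41.9
a -1.871 F up-dir (neg = load pulls down) -7.3 radial 1.25
-1.87 0.07 -0.02
-1.9 0.13 -0.04
-1.93 0.2 -0.06
```

```bash
python3 -m crank '[{"xyz":[0.07,-0.02,0],"delta_rot":[0,0,0],"claw":1},{"xyz":[0.13,-0.04,0],"delta_rot":[0,0,0],"claw":1},{"xyz":[0.2,-0.06,0],"delta_rot":[0,0,0],"claw":1},{"xyz":[0.2,-0.06,0],"delta_rot":[0,0,0],"claw":1}]' 42;python3 st.py|tail -1; python3 arc.py -1.93 -1.96 -1.99 -2.02
```

```text
time_s: 17.32
tcp_pos: [0.4275, 0.2163, 0.1746]
eef_rot: [-179.9, -0.1, -37.0]
contact_force: [7.9, -2.9, 0.4]
gripper_width: 0.0233
gripper_force: 41.9
a -1.965 F up-dir (neg = load pulls down) -8.34 radial 0.78
-1.96 0.07 -0.03
-1.99 0.13 -0.05
-2.02 0.19 -0.08
```

```bash
python3 -m crank '[{"xyz":[0.07,-0.02,0],"delta_rot":[0,0,0],"claw":1},{"xyz":[0.13,-0.04,0],"delta_rot":[0,0,0],"claw":1},{"xyz":[0.19,-0.07,0],"delta_rot":[0,0,0],"claw":1},{"xyz":[0.19,-0.07,0],"delta_rot":[0,0,0],"claw":1}]' 42;python3 st.py|tail -1; python3 arc.py -2.02 -2.05 -2.08 -2.11
```

```text
time_s: 17.82
tcp_pos: [0.4335, 0.2149, 0.1746]
eef_rot: [-179.9, -0.1, -37.0]
contact_force: [7.6, -2.0, -1.7]
gripper_width: 0.0233
gripper_force: 41.9
a -2.054 F up-dir (neg = load pulls down) -7.8 radial 0.77
-2.05 0.06 -0.03
-2.08 0.12 -0.06
-2.11 0.18 -0.1
```

```bash
python3 -m crank '[{"xyz":[0.06,-0.03,0],"delta_rot":[0,0,0],"claw":1},{"xyz":[0.12,-0.05,0],"delta_rot":[0,0,0],"claw":1},{"xyz":[0.18,-0.09,0],"delta_rot":[0,0,0],"claw":1},{"xyz":[0.18,-0.09,0],"delta_rot":[0,0,0],"claw":1}]' 42;python3 st.py|tail -1; python3 arc.py -2.11 -2.14 -2.17 -2.2
```

```text
time_s: 18.32
tcp_pos: [0.4395, 0.2142, 0.1747]
eef_rot: [-179.8, -0.1, -37.0]
contact_force: [8.1, 0.6, -1.0]
gripper_width: 0.023
gripper_force: 41.9
a -2.144 F up-dir (neg = load pulls down) -8.06 radial -1.27
-2.14 0.06 -0.04
-2.17 0.12 -0.08
-2.2 0.18 -0.12
```

```bash
python3 -m crank '[{"xyz":[0.06,-0.04,0],"delta_rot":[0,0,0],"claw":1},{"xyz":[0.12,-0.08,0],"delta_rot":[0,0,0],"claw":1},{"xyz":[0.12,-0.08,0],"delta_rot":[0,0,0],"claw":1}]' 42;python3 st.py|tail -1; python3 arc.py -2.17 -2.2 -2.23 -2.26
```

```text
time_s: 18.7
tcp_pos: [0.4439, 0.214, 0.1747]
eef_rot: [-179.8, -0.1, -37.0]
contact_force: [8.4, -0.4, -0.4]
gripper_width: 0.0231
gripper_force: 41.9
a -2.208 F up-dir (neg = load pulls down) -8.44 radial 0.26
-2.2 0.06 -0.04
-2.23 0.11 -0.08
-2.26 0.17 -0.13
```

```bash
python3 -m crank '[{"xyz":[0.06,-0.04,0],"delta_rot":[0,0,0],"claw":1},{"xyz":[0.11,-0.08,0],"delta_rot":[0,0,0],"claw":1},{"xyz":[0.11,-0.08,0],"delta_rot":[0,0,0],"claw":1}]' 42;python3 st.py|tail -1; python3 arc.py -2.23 -2.26 -2.29 -2.32
```

```text
time_s: 19.08
tcp_pos: [0.448, 0.214, 0.1746]
eef_rot: [-179.8, -0.1, -37.0]
contact_force: [7.3, 1.1, -0.5]
gripper_width: 0.0233
gripper_force: 41.9
a -2.268 F up-dir (neg = load pulls down) -7.35 radial -0.79
-2.26 0.05 -0.04
-2.29 0.11 -0.09
-2.32 0.16 -0.14
```

```bash
python3 -m crank '[{"xyz":[0.05,-0.04,0],"delta_rot":[0,0,0],"claw":1},{"xyz":[0.11,-0.09,0],"delta_rot":[0,0,0],"claw":1},{"xyz":[0.11,-0.09,0],"delta_rot":[0,0,0],"claw":1}]' 42;python3 st.py|tail -1; python3 arc.py -2.29 -2.32 -2.35 -2.38
```

```text
time_s: 19.45
tcp_pos: [0.4496, 0.2139, 0.1745]
eef_rot: [-180.0, 0.1, -37.0]
contact_force: [-7.1, 3.2, 9.2]
gripper_width: 0.0233
gripper_force: 42.0
a -2.291 F up-dir (neg = load pulls down) 6.87 radial -3.66
-2.32 0.05 -0.05
-2.35 0.1 -0.1
-2.38 0.15 -0.15
```

The head has landed: the pull at the knob reversed to a 7 N push. I'll ease off to zero before letting go.

```bash
python3 -m crank '[{"xyz":[-0.03,0.03,0],"delta_rot":[0,0,0],"claw":1},{"xyz":[-0.03,0.03,0],"delta_rot":[0,0,0],"claw":1}]' 42;python3 st.py|tail -1
```

```text
time_s: 19.7
tcp_pos: [0.4493, 0.2139, 0.1745]
eef_rot: [-179.9, 0.0, -37.0]
contact_force: [-1.3, 4.2, 5.3]
gripper_width: 0.0234
gripper_force: 42.0
a -2.286 F up-dir (neg = load pulls down) 1.0 radial -4.26
```

```bash
python3 -m crank '[{"xyz":[0,0,0],"delta_rot":[0,0,0],"claw":0.6},{"xyz":[0,0,0],"delta_rot":[0,0,0],"claw":0.5},{"xyz":[0,0,0],"delta_rot":[0,0,0],"claw":0.5},{"xyz":[0,0,-0.7],"delta_rot":[0,0,0],"claw":0.5},{"xyz":[0,0,-1.8],"delta_rot":[0,0,0],"claw":0.5},{"xyz":[0,0,-3.5],"delta_rot":[0,0,0],"claw":0.5},{"xyz":[0,0,-5],"delta_rot":[0,0,0],"claw":0.5},{"xyz":[0,0,-6],"delta_rot":[0,0,0],"claw":0.5},{"xyz":[0,0,-6],"delta_rot":[0,0,0],"claw":0.5},{"xyz":[0,0,-6],"delta_rot":[0,0,0],"claw":0.5}]' 42
python3 - <<'E'
from plant import optics
import cv2,numpy as np
A=optics.capture("side")["img"];B=optics.capture("top")["img"];cv2.imwrite("pics/s5.png",A)
cv2.imwrite("pics/c5.png",np.hstack([cv2.resize(i,(400,400),interpolation=cv2.INTER_CUBIC) for i in(A[210:390,170:350],B[190:350,170:330])]))
from h import *
p=[.442,.2844,.9211]
a=cv2.imread("pics/side0.png").astype(int)
d=(abs(a-A).max(2)>60).astype('uint8')
for n,x0,y0,x1,y1 in(('jar',200,328,240,385),('olive',360,262,402,305),('dip',396,243,434,275)): print(n,d[y0:y1,x0:x1].mean())
for an in(-2.2,-2.29): print(proj(C['side'],w(p,(.07*np.sin(an),.07*np.cos(an),.217))))
E
```

```text
time_s: 20.95
tcp_pos: [0.4485, 0.2129, 0.3532]
eef_rot: [179.9, 0.0, -37.0]
contact_force: [0.1, 0.3, -0.5]
gripper_width: 0.0436
gripper_force: 0.0
jar 0.002631578947368421
olive 0.0
dip 0.0
(np.float64(330.09489996308935), np.float64(231.1516328110023))
(np.float64(327.6441291173331), np.float64(230.17799466640773))
```

View pics/c5.png

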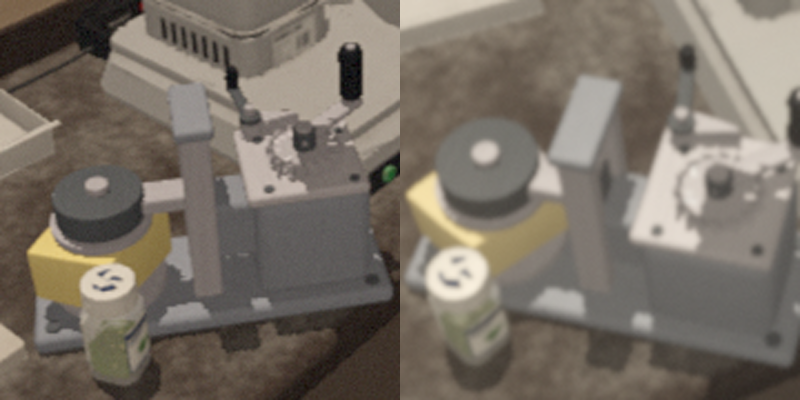

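The plate now rests on the cheese and the knob top sits at side (327.6,230), which matches -2.29 rad. The pawl is clear of the wheel, the selector is still over, and the tubs and jar haven't moved.

```bash
python3 -c "
from plant import job
print(job.close_job())"
```

```text
the job is handed in; nothing more can be done
None
```

The job is handed in at about 21 s: selector thrown, pawl sprung clear, head let down slowly onto the cheese and the crank let go, with both tubs and the jar unmoved; two flaws were a mistyped move that ran the selector hard to its stop (force then not read), and a brief 7 N push on the knob at landing (under the 12 N limit), eased off before I let go.

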